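# Click the vitamin organiser on to the green day

## Robot

A 7-joint arm with a two-finger parallel gripper is mounted at the origin on the work surface. World frame = base frame: x ahead of the robot, y to its left, z up, the work surface at z = 0. Lengths are in m, angles in rad, forces in N, time in s.
With the tool pointing down it reaches from about 0.4 to 0.875 m from the base axis. Payload 19.3 kg.
Tool frame: the origin (TCP) lies at the very end of the fingers, on their centre line; the grasp point (between the pads) lies 19 mm behind it; z points along the fingers, y is the line along which they close (so a half turn about z gives the same grasp; the last joint's range is limited). The gripper opens to 85 mm and grips with 20 to 120 N. Pads are 22 mm wide; open, the fingers measure 114 mm over their backs; the gripper's body (76 mm by 85 mm) begins 54 mm behind the grasp point. The pads swing forward as they close: fully open they stand 13 mm farther back than shut.
Start: joints at [1.043, 0.521, -0.036, 1.599, 0.021, 1.021, -0.113], TCP at [0.276, -0.561, 0.231] pointing down, gripper open.
Joint ranges: [-2.91, 2.91], [-0.3, 2.13], [-1.5, 1.42], [0.17, 2.43], [-1.26, 4.41], [0.16, 1.93], [-2.52, 2.52]. Speed limits (rad/s): [1.89, 1.89, 2.39, 2.39, 3.01, 3.01, 3.01].

## Interface

Orientations are given as [roll, pitch, yaw] about the fixed x, y, z axes, in that order (R = Rz(yaw) Ry(pitch) Rx(roll)).
In Python, from workcell import bot gives the robot as it stands.
- The arm moves only by the tool jog_arm, never from a script. Its argument "motion" is a list of rows, each a list of 5 numbers: the shift along the tool's x, y, z scaled (see below), then the turn about the tool's z scaled (see below), then the opening, from 0 (shut) to 1 (fully open). A call has 1 to 12 rows; each row shifts and turns the commanded pose from where the row before left it, along the tool's axes as they then stand; what a row does not reach is not made up. The controller multiplies each number of a shift by 30 mm and each number of a turn by 0.08 rad. A row lasts 1/10 s, in which the tool goes at most 50 mm and 8.59 degrees, less where a joint would pass 70% of its speed; a pose out of reach is approached as far as the arm can. A call with a number of a shift or a turn outside -1 to 1 is refused whole. A call with a gripper value outside its range is refused whole. The fingers move at their own pace and stop on an object; "newtons" is the grip in N (left out, the last holds). Time passes only in rows, so rows that do not move let the fingers close. It gives the time, the measured TCP pose, the force, the opening and the grip force at its end, in the units of the state.
- bot.observe(): the state, without advancing time (a new reading comes with each control period).
- bot.grab_frame(name): name is "scene" or "top" or "wrist"; returns a dict with "pixels" (400x640x3 uint8, red, green, blue), "fovy" (degrees; the focal length in pixels is half the picture's height over the tangent of half this angle, whatever the lens; pixels are square), "cx", "cy" (the principal point, pixels), "k1" (the pictures are not rectified: a ray, as slopes to the right and down, at radius r is drawn at 1 + k1 r^2 times it, then the intrinsics apply), "rvec" (rotation vector, rad) and "tvec" (3), from world to camera coordinates, as OpenCV has them; the wrist camera has in their place "mount" (4x4, takes a point from camera to tool coordinates, whose origin is the TCP and whose axes are the flange's). Camera axes: x right, y down, z forward; pixel columns grow to the right and rows downward; lengths in m; the calibration is good to about 2 mm. A picture is of the moment at which its call begins: read the wrist's pose just before it. There is no depth.
- bot.job_done(): hands the job in; it is judged then, once.
The state is a dict: "clock": time; "qpos": joint angles; "qd": joint speeds; "joint_efforts": joint torques, N m; "position": TCP position; "tool_rot": TCP orientation; "force": force on the tool from outside, world axes, zero at the start; "moment": the same for the moment, N m; "grip_width": finger opening in m; "finger_force": force on a finger pad.
Only numpy, scipy, OpenCV 4.12 (cv2) and the standard library are available. Lean on these libraries where they do the work, as an engineer would, in place of code of your own. Each camera call takes 0.05 s, during which the arm holds its last target. There are 200 camera calls.

## Task

Advance the round weekly vitamin organiser to today's pocket, the green one: with a fingertip, flick its lobed rim round clockwise (as seen from above), one click at a time, until green has clicked home under the opening in the clear cover, without running on to blue. Only push the rim: the organiser is not to be lifted or shoved away from where it stands, and everything else on the shelf stays undisturbed.

Things in the scene. Friction and masses are not known exactly. Their poses are not given: they have to be found in the camera images.
- organiser: Round rotary weekly vitamin organiser, about 0.55 kg, loose, flat on the oak shelf-top (20 mm above the work surface). Origin: centre of its underside, on the wheel's upright axis; z up; its -x axis points from the centre to the opening. White foot 102 mm wide, 0-13 mm high; day wheel 14-36 mm high, its rim free all round; clear cover 96 mm wide at 36-39 mm; white hub cap up to 44 mm.
- day_wheel (a joint): Day wheel angle, growing clockwise seen from above; turns endlessly, click stops every 0.8976 rad (seven a turn). 0 = green home under the opening, -0.8976 yellow, -1.795 orange, -2.693 red, -3.590 pink, +0.8976 blue, +1.795 purple. Starts 2 to 4 clicks short of green. About 1 N at a lobe starts it; past half-way between stops it snaps on to the next and stays, without coasting on.
- green_lobe (a point): Centre of the green thumb lobe, 58 mm from the axis, 25 mm above the shelf; turns with the wheel. The wheel is a white drum, 100 mm in diameter, with seven evenly spaced upright lobes in the seven colours: 14 mm wide, round-ended, out to radius 65 mm. The bays between lobes are about 36 mm wide and 15 mm deep. Each lobe is in line with its own pocket; at a stop one lobe is in line with the opening.
- green_pocket (a point): Middle of the green pocket of the day wheel, 32 mm from the axis and 30 mm above the shelf; turns with the wheel.
- opening (a point): Middle of the wedge-shaped opening in the clear cover, between two black ribs, 32 mm from the axis and 30 mm above the shelf; fixed to the foot.
- blue_pocket (a point): The same point of the blue pocket, which comes to the opening one click after green.
- yellow_pocket (a point): The same point of the yellow pocket, which comes to the opening one click before green.
- tape: Bystander: roll of blue painter's tape lying flat, 108 mm diameter, 24 mm high. Origin: centre of its underside.
- jar: Bystander: amber vitamin jar with white cap, 60 mm diameter, 80 mm high, standing. Origin: centre of its underside.
- egg_cup: Bystander: white ceramic egg cup, 50 mm across, 60 mm high, standing. Origin: centre of its underside.
- marker: Bystander: press-button retractable marker, white and blue, lying, 126 mm long, 15 mm thick. Origin: near its middle, on the shelf; its x axis runs along it to the button.
- clip: Bystander: red plastic spring clip, lying, about 70 x 32 x 25 mm. Origin: near its middle, on the shelf.
- mug: Bystander: blue ceramic mug, 80 mm across, 85 mm high, with a handle, standing. Origin: centre of its underside.
- cube_drawer0 (a joint): Bystander: the drawer of the small white drawer cube (120 mm cube with a knob pull, fixed on the shelf near its left end); metres open, 0 = shut.

How it is judged:
By the outcome, as a careful person would: the job done as asked, in the order asked, and still so for the second after the job is handed in, with the robot touching nothing.
It also fails if it takes over 67 s, if anything falls off the work surface, if the arm or the gripper's body presses on something with over 40 N, if the wrist force passes 120 N, or if a joint passes its speed limit or range.

## Working session

There is one attempt and no reset: what is moved stays moved. The work goes in short steps, Python scripts to look and compute and a tool call to move; the robot and the scene stay as the last step left them, time stands still between calls to the robot, and variables do not carry over. Pictures are saved under pics/ and viewed, at most 10 in all, crops included, and the job is handed in when it is done.

Besides the shell and the picture viewer there is one more tool, called after "Request:" as name(argument=value, ...) on one line, values as JSON. jog_arm: Moves the arm, as the interface text tells. Shifts and turns lie within -1 to 1; 1 stands for 30 mm of shift or 0.08 rad of turn. Its arguments: {"type":"object","properties":{"motion":{"type":"array","items":{"type":"array","items":{"type":"number"}}},"newtons":{"type":"number"}},"required":["motion"]}

```bash
mkdir -p pics
cat > h.py <<'E'
import numpy as np, cv2
from workcell import bot
def K(f):
    h,w=f["pixels"].shape[:2]; fl=h/2/np.tan(np.radians(f["fovy"])/2)
    return fl
def snap(n,out):
    f=bot.grab_frame(n); cv2.imwrite("pics/"+out,f["pixels"][:,:,::-1]); return f
def ray(f,u,v):
    fl=K(f); d=np.array([(u-f["cx"])/fl,(v-f["cy"])/fl]); s=d.copy()
    for _ in range(20): s=d/(1+f["k1"]*(s@s))
    return np.array([s[0],s[1],1.])
def onplane(f,u,v,z):
    R=cv2.Rodrigues(np.array(f["rvec"],float))[0]; t=np.array(f["tvec"],float).ravel()
    c=-R.T@t; d=R.T@ray(f,u,v); return c+d*(z-c[2])/d[2]
def proj(f,P):
    R=cv2.Rodrigues(np.array(f["rvec"],float))[0]; t=np.array(f["tvec"],float).ravel()
    p=R@np.array(P,float)+t; s=p[:2]/p[2]; s=s*(1+f["k1"]*(s@s)); return s*K(f)+[f["cx"],f["cy"]]
E
python3 - <<'E'
from h import *
for n in("top","scene"):
    f=snap(n,n+"1.png"); print({k:v for k,v in f.items() if k!="pixels"})
print(bot.observe())
E
```

```text
{'fovy': 53.23707881172811, 'cx': 316.36726470816456, 'cy': 203.0734244994993, 'k1': -0.03165423174830626, 'rvec': array([ 2.18510214, -2.18589269,  0.0296094 ]), 'tvec': array([-0.00931388,  0.60090512,  1.02397533])}
{'fovy': 57.864119826809315, 'cx': 322.38020211531574, 'cy': 197.3362026744872, 'k1': -0.05663002141421304, 'rvec': array([ 0.80898306,  2.55608439, -1.14839841]), 'tvec': array([ 0.49951129, -0.18355591,  1.16938969])}
{'clock': 0.1, 'qpos': array([ 1.0428052 ,  0.52194538, -0.03634134,  1.59990039,  0.02118323,
        1.02108414, -0.11286455]), 'qd': array([ 7.06139777e-04, -4.95876989e-04,  3.01846395e-06, -2.94056015e-03,
        9.37136752e-04, -5.51495397e-05,  1.18782276e-03]), 'joint_efforts': array([ 2.89857257e-03, -9.28488493e+01,  1.98336169e+00, -3.70535696e+01,
        1.80960994e-02,  5.27482422e-03,  6.22673429e-05]), 'position': array([ 0.27609346, -0.56040879,  0.23080687]), 'tool_rot': array([-3.14064041e+00,  4.34124236e-05,  4.57717995e-01]), 'force': array([-0.14105909,  0.51131575, -0.39965526]), 'moment': array([-0.00341511, -0.02134629,  0.01465873]), 'finger_force': 0.0, 'grip_width': 0.08537462777507285}
```

View pics/top1.png

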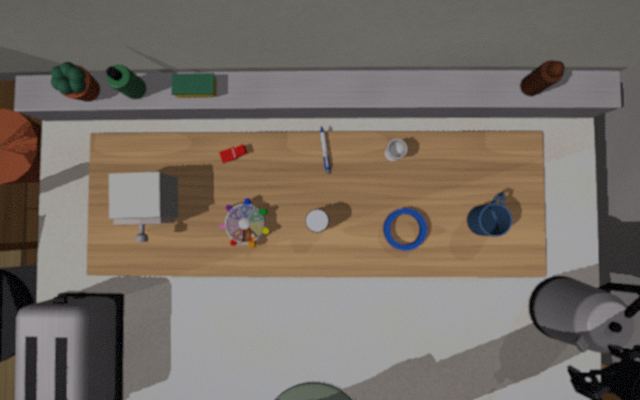

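View pics/scene1.png

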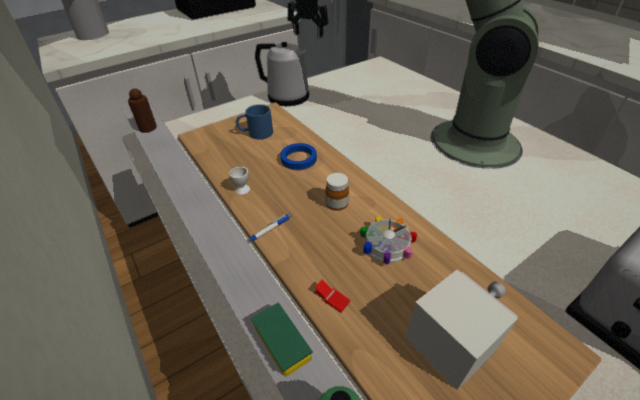

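Top view: organiser near (245,223), drawer cube at its left, jar at right (317,221). I'll crop in and fit its centre and lobes.

Run:
```python
from h import *
f=bot.grab_frame("top"); im=f["pixels"]
c=im[188:258,205:345][:,:,::-1]; cv2.imwrite("pics/c1.png",cv2.resize(c,None,fx=5.7,fy=5.7,interpolation=cv2.INTER_CUBIC))
hsv=cv2.cvtColor(im,cv2.COLOR_RGB2HSV).astype(int)
sub=hsv[190:256,212:278]
m=((sub[...,1]>140)&(sub[...,2]>70)).astype(np.uint8)
n,l,s,ce=cv2.connectedComponentsWithStats(m)
P=[]
for i in range(1,n):
    if s[i,4]<6: continue
    u,v=ce[i]+[212,190]; p=onplane(f,u,v,.055); P.append(p)
    print(s[i,4],u.round(1),v.round(1),p[:2].round(4),np.median(sub[l==i][:,0]))
for u,v in [(244,223),(317,221),(160,200),(141,238)]: print(u,v,onplane(f,u,v,.06).round(3))
```

```text
24 246.8 201.3 [0.6036 0.1646] 114.0
15 228.7 207.3 [0.5885 0.2103] 141.0
30 262.9 211.0 [0.579  0.1237] 65.5
49 265.7 230.3 [0.5307 0.1165] 27.0
115 249.8 239.0 [0.5089 0.1562] 13.0
30 232.4 242.6 [0.4999 0.2001] 4.0
244 223 [0.549 0.17  0.06 ]
317 221 [ 0.554 -0.012  0.06 ]
160 200 [0.607 0.384 0.06 ]
141 238 [0.511 0.431 0.06 ]
```

View pics/c1.png

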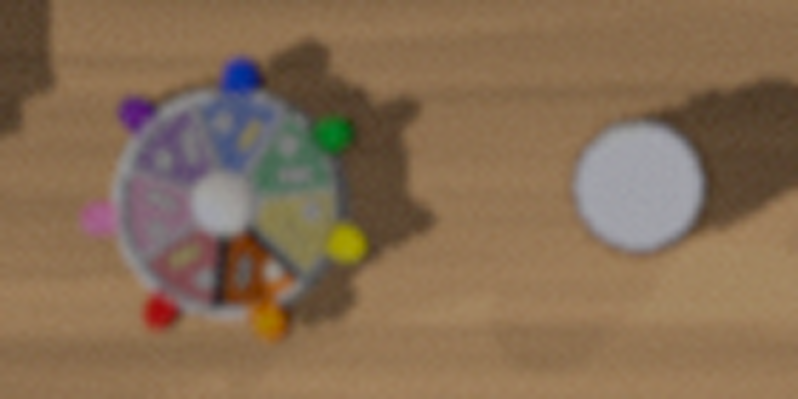

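```bash
cat > fit.py <<'E'
from h import *
from scipy.optimize import least_squares
def fit(f,uv,z,proj_):  # uv ordered clockwise from green: green,yellow,orange,red,pink,purple,blue -> angle a - k*2pi/7 ... 
    def mod(p): return np.array([proj_(f,[p[0]+.058*np.cos(p[2]-k*2*np.pi/7),p[1]+.058*np.sin(p[2]-k*2*np.pi/7),z]) for k in range(7)])
    return mod
E
python3 - <<'E'
from fit import *
f=bot.grab_frame("top")
uv=np.array([(333,134),(347,243),(270,322),(159,312),(97,218),(136,112),(241,76)])/5.7+[204.6,187.6]
m=fit(f,uv,.052,proj)
r=least_squares(lambda p:(m(p)-uv).ravel(),[.55,.165,-.9])
print(r.x,abs(r.fun).max(),r.fun.round(1)); c=r.x
s=bot.observe(); print(s["tool_rot"])
y=s["tool_rot"][2]; d=np.array([c[0],c[1]])-s["position"][:2]
print("tool shift units", (d@[np.cos(y),np.sin(y)])/.03,(d@[np.sin(y),-np.cos(y)])/.03)
print([np.degrees(c[2]-k*2*np.pi/7).round(1) for k in range(7)])
g=bot.grab_frame("wrist"); print(np.round(g["mount"],3), g["fovy"])
E
```

```text
[ 0.54881867  0.17114216 -0.99809365] 0.753750904674888 [ 0.6 -0.5  0.5  0.3 -0.1  0.8 -0.4  0.4 -0.1  0.1 -0.4 -0.3 -0.1 -0.8]
[-3.14095590e+00  2.34578036e-05  4.57682814e-01]
tool shift units 18.931267734428275 -17.861450554481692
[np.float64(-57.2), np.float64(-108.6), np.float64(-160.0), np.float64(-211.5), np.float64(-262.9), np.float64(-314.3), np.float64(-365.8)]
[[ 0.    -0.947 -0.321  0.083]
 [ 1.    -0.     0.    -0.   ]
 [-0.    -0.321  0.947 -0.142]
 [ 0.     0.     0.     1.   ]] 65.4372821371606
```

Request:
jog_arm(motion=[[0.8, -0.76, 0, 0, 0], [0.8, -0.76, 0, 0, 0], [0.8, -0.76, 0, 0, 0], [0.8, -0.76, 0, 0, 0], [0.8, -0.76, 0, 0, 0], [0.8, -0.76, 0, 0, 0], [0.8, -0.76, 0, 0, 0], [0.8, -0.76, 0, 0, 0], [0.8, -0.76, 0, 0, 0], [0.8, -0.76, 0, 0, 0], [0.8, -0.76, 0, 0, 0], [0.8, -0.76, 0, 0, 0]])

```text
clock: 1.45
position: [0.4139, -0.1866, 0.2314]
tool_rot: [3.141, -0.0, 0.458]
force: [0.1, -0.8, -0.3]
grip_width: -0.0003
finger_force: 0.0
```

Request:
jog_arm(motion=[[0.8, -0.76, 0, 0, 0], [0.8, -0.76, 0, 0, 0], [0.8, -0.76, 0, 0, 0], [0.8, -0.76, 0, 0, 0], [0.8, -0.76, 0, 0, 0], [0.8, -0.76, 0, 0, 0], [0.8, -0.76, 0, 0, 0], [0.8, -0.76, 0, 0, 0], [0.8, -0.76, 0, 0, 0], [0.8, -0.76, 0, 0, 0], [0, 0, 0, 0, 0], [0, 0, 0, 0, 0]])

```text
clock: 2.65
position: [0.528, 0.1231, 0.231]
tool_rot: [-3.141, 0.001, 0.459]
force: [0.7, 0.3, 0.1]
grip_width: 0.0001
finger_force: 0.0
```

Run:
```python
from h import *
s=bot.observe(); print(s["position"],s["tool_rot"],s["grip_width"],s["clock"])
snap("wrist","w1.png")
```

```text
[0.52799556 0.12309307 0.23098758] [-3.14141590e+00  5.99297389e-04  4.58941862e-01] 0.00012927846473181315 2.65
```

View pics/w1.png

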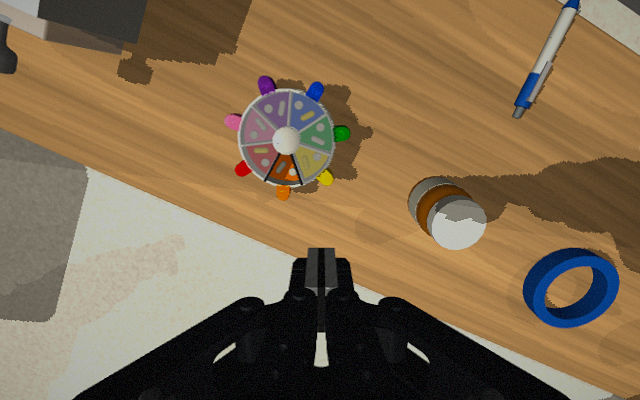

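Orange sits between the black ribs (284,170), so two clicks are needed; lobes green (342,133), yellow (326,178), blue (315,91). I'll refine the centre from this view.

```bash
cat >> h.py <<'E'
from scipy.spatial.transform import Rotation as Ro
def wproj(f,s,P):
    T=np.eye(4); T[:3,:3]=Ro.from_euler("xyz",s["tool_rot"]).as_matrix(); T[:3,3]=s["position"]
    p=np.linalg.inv(T@f["mount"])@np.r_[P,1]; q=p[:2]/p[2]; q=q*(1+f["k1"]*(q@q)); return q*K(f)+[f["cx"],f["cy"]]
E
python3 - <<'E'
from h import *
from scipy.optimize import least_squares
s=bot.observe(); f=bot.grab_frame("wrist")
uv=np.array([(342,133),(326.5,177),(283,192.5),(243.5,169),(232.5,121),(266,86),(315.5,91)])
def mod(p): return np.array([wproj(f,s,[p[0]+p[3]*np.cos(p[2]-k*2*np.pi/7),p[1]+p[3]*np.sin(p[2]-k*2*np.pi/7),.050]) for k in range(7)])
r=least_squares(lambda p:(mod(p)-uv).ravel(),[.55,.17,-1,.058]); print(r.x,np.degrees(r.x[2]),r.fun.round(1))
print("hub",wproj(f,s,[*r.x[:2],.064]),"opening rib dir px",wproj(f,s,[*(r.x[:2]+.032*np.array([np.cos(r.x[2]-4*np.pi/7),np.sin(r.x[2]-4*np.pi/7)])),.05]))
E
```

```text
[ 0.54801757  0.17085462 -0.99295923  0.05657938] -56.89237338646026 [-0.3  0.3 -0.5  0.4  0.4 -0.3 -0.4  0.   1.   0.9 -0.4 -0.9  0.1 -0.4]
hub [285.56914712 141.96402884] opening rib dir px [284.91803102 170.25242883]
```

Request:
jog_arm(motion=[[0.77, 0.418, 0, 0, 0], [0.77, 0.418, 0, 0, 0], [0.77, 0.418, 0, 0, 0], [0.77, 0.418, 0, 0, 0], [0, 0, 0.5, -0.884, 0], [0, 0, 0.5, -0.884, 0], [0, 0, 0.5, -0.884, 0], [0, 0, 0.5, -0.884, 0], [0, 0, 0.5, -0.884, 0], [0, 0, 0.5, -0.884, 0], [0, 0, 0.5, -0.884, 0], [0, 0, 0.5, -0.884, 0]])

```text
clock: 3.95
position: [0.6332, 0.1171, 0.1109]
tool_rot: [3.141, 0.0, 1.025]
force: [0.4, -0.1, -0.3]
grip_width: 0.0001
finger_force: 0.0
```

Request:
jog_arm(motion=[[0, 0, 0.7, 0, 0], [0, 0, 0.7, 0, 0], [0, 0, 0.7, 0, 0], [0, 0, 0, 0, 0], [0, 0, 0, 0, 0], [0, 0, 0, 0, 0]])

```text
clock: 4.55
position: [0.6338, 0.1182, 0.0496]
tool_rot: [3.14, -0.001, 1.023]
force: [0.5, -0.0, 0.3]
grip_width: 0.0001
finger_force: 0.0
```

```bash
cat > loc.py <<'E'
from h import *
s=bot.observe(); d=s["position"][:2]-[.548,.1709]
y=s["tool_rot"][2]
print(s["position"],"r",np.hypot(*d),"phi",np.degrees(np.arctan2(d[1],d[0])),"yaw-90",np.degrees(y)-90,"F",s["force"].round(2),s["clock"])
E
python3 loc.py; python3 -c "
from h import *
f=snap('wrist','w2.png')"
```

```text
[0.63384428 0.11822706 0.04961984] r 0.10071583012816311 phi -31.53274078825818 yaw-90 -31.389200553222942 F [ 0.54 -0.05  0.26] 4.55
```

View pics/w2.png

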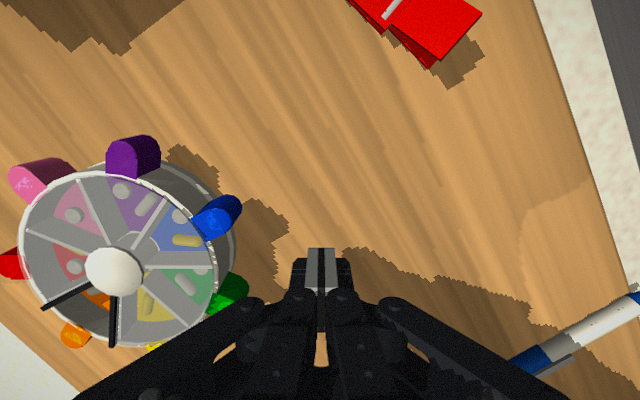

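The closed fingertips point into the blue/green bay (blue lobe at (220,215), green at (230,290)). I'll lower the last few millimetres and move in radially.

Request:
jog_arm(motion=[[0, 0, 0.25, 0, 0], [0, -0.3, 0, 0, 0], [0, -0.3, 0, 0, 0], [0, -0.3, 0, 0, 0], [0, -0.22, 0, 0, 0], [0, 0, 0, 0, 0], [0, 0, 0, 0, 0]])

```text
clock: 5.3
position: [0.6047, 0.136, 0.041]
tool_rot: [3.141, -0.0, 1.024]
force: [0.4, 0.5, -0.3]
grip_width: -0.0001
finger_force: 0.0
```

```bash
python3 loc.py
```

```text
[0.60467259 0.13602276 0.04098079] r 0.06654474834998433 phi -31.608821117755667 yaw-90 -31.342831306274448 F [ 0.38  0.47 -0.26] 5.3
```

Request:
jog_arm(motion=[[-0.155, -0.005, 0, 0.875, 0], [-0.155, -0.005, 0, 0.875, 0], [-0.155, -0.005, 0, 0.875, 0], [-0.155, -0.005, 0, 0.875, 0], [-0.155, -0.005, 0, 0.875, 0], [-0.155, -0.005, 0, 0.875, 0]])

```text
clock: 5.9
position: [0.5859, 0.1154, 0.0409]
tool_rot: [3.141, -0.001, 0.6]
force: [0.8, 1.1, -0.1]
grip_width: -0.0001
finger_force: 0.3
```

Request:
jog_arm(motion=[[-0.155, -0.005, 0, 0.875, 0], [-0.155, -0.005, 0, 0.875, 0], [-0.155, -0.005, 0, 0.875, 0], [-0.155, -0.005, 0, 0.875, 0], [-0.155, -0.005, 0, 0.875, 0], [-0.155, -0.005, 0, 0.875, 0], [0, 0, 0, 0, 0], [0, 0, 0, 0, 0], [0, 0, 0, 0, 0]])

```text
clock: 6.8
position: [0.5604, 0.1051, 0.0408]
tool_rot: [-3.141, -0.0, 0.185]
force: [0.7, 0.2, -0.8]
grip_width: -0.0001
finger_force: 0.0
```

```bash
python3 loc.py; python3 -c "
from h import *
f=snap('wrist','w3.png')"
```

```text
[0.56035791 0.10510709 0.04083075] r 0.06694344796493382 phi -79.36205627316612 yaw-90 -79.39571461535724 F [ 0.67  0.16 -0.83] 6.8
```

View pics/w3.png

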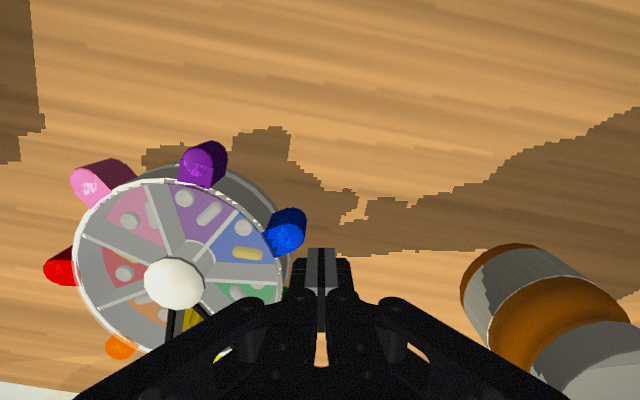

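Yellow has clicked home between the ribs (~(183,322)), and the blue lobe (285,232) is behind the finger. I'll retract and go round to the same place for the second click.

Request:
jog_arm(motion=[[0, 0.4, 0, 0, 0], [0, 0.4, 0, 0, 0], [0, 0.48, 0, 0, 0], [0, 0, 0, 0, 0], [0, 0, 0, 0, 0]])

```text
clock: 7.35
position: [0.5671, 0.0666, 0.0408]
tool_rot: [-3.141, -0.0, 0.182]
force: [-0.4, 0.5, -0.1]
grip_width: 0.0
finger_force: 0.0
```

Request:
jog_arm(motion=[[0.245, -0.009, 0, -0.875, 0], [0.245, -0.009, 0, -0.875, 0], [0.245, -0.009, 0, -0.875, 0], [0.245, -0.009, 0, -0.875, 0], [0.245, -0.009, 0, -0.875, 0], [0.245, -0.009, 0, -0.875, 0], [0.245, -0.009, 0, -0.875, 0], [0.245, -0.009, 0, -0.875, 0], [0.245, -0.009, 0, -0.875, 0], [0.245, -0.009, 0, -0.875, 0], [0.245, -0.009, 0, -0.875, 0], [0.245, -0.009, 0, -0.875, 0]])

```text
clock: 8.55
position: [0.6375, 0.1169, 0.0408]
tool_rot: [-3.141, -0.0, 1.027]
force: [-0.6, -0.4, 0.4]
grip_width: 0.0002
finger_force: 0.0
```

Request:
jog_arm(motion=[[0, 0, 0, 0, 0], [0, 0, 0, 0, 0]])

```text
clock: 8.75
position: [0.6372, 0.1162, 0.0406]
tool_rot: [-3.141, 0.0, 1.022]
force: [0.6, 0.2, -0.7]
grip_width: -0.0003
finger_force: 0.0
```

```bash
python3 loc.py; python3 -c "
from h import *
s=bot.observe()
f=snap('wrist','w4.png')
print('hub',wproj(f,s,[.548,.1709,.064]))
for k in range(7):
  a=np.radians(-57-k*360/7); print(wproj(f,s,[.548+.058*np.cos(a),.1709+.058*np.sin(a),.056]).round())"
```

```text
[0.63719873 0.11619908 0.04064856] r 0.10463557368966361 phi -31.518613931189215 yaw-90 -31.45884237027621 F [ 0.63  0.24 -0.68] 8.75
hub [ 88.56993239 290.21453651]
[216. 324.]
[149. 372.]
[ 53. 354.]
[-18. 280.]
[ -6. 189.]
[100. 163.]
[203. 232.]
```

View pics/w4.png

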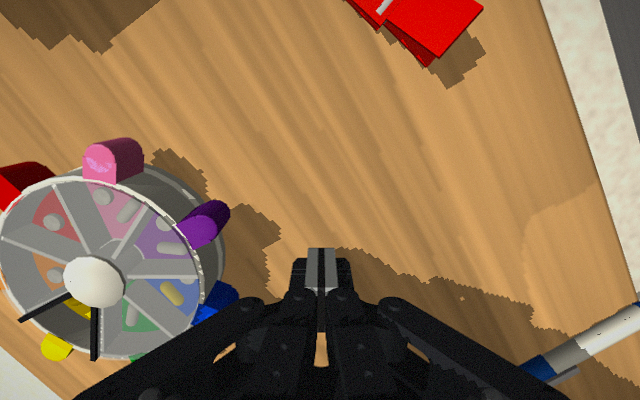

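```bash
python3 -c "
from h import *
f=bot.grab_frame('wrist')
s=dict(position=np.array([.63384,.11823,.04962]),tool_rot=np.array([3.1405,-.0005,np.radians(58.61)]))
print('w2 hub seen ~113,271 pred',wproj(f,s,[.548,.1709,.064]))
s=bot.observe()
for dx,dy in((.003,0),(0,.003)): print(wproj(f,s,[.548+dx,.1709+dy,.064])-wproj(f,s,[.548,.1709,.064]))
"
```

```text
w2 hub seen ~113,271 pred [109.51723886 279.09803273]
[ 4.74602502 -2.93390032]
[-4.81134133 -4.88599047]
```

The hub offset is unchanged from before the push, so the organiser has not moved. I'll repeat the same push.

Request:
jog_arm(motion=[[0, -0.3, 0, 0, 0], [0, -0.3, 0, 0, 0], [0, -0.3, 0, 0, 0], [0, -0.35, 0, 0, 0], [0, 0, 0, 0, 0], [0, 0, 0, 0, 0]])

```text
clock: 9.45
position: [0.6055, 0.1358, 0.041]
tool_rot: [3.141, -0.0, 1.024]
force: [0.1, -0.1, -1.2]
grip_width: 0.0004
finger_force: 0.0
```

Request:
jog_arm(motion=[[-0.155, -0.005, 0, 0.875, 0], [-0.155, -0.005, 0, 0.875, 0], [-0.155, -0.005, 0, 0.875, 0], [-0.155, -0.005, 0, 0.875, 0], [-0.155, -0.005, 0, 0.875, 0], [-0.155, -0.005, 0, 0.875, 0]])

```text
clock: 10.05
position: [0.5869, 0.115, 0.0408]
tool_rot: [3.141, -0.001, 0.6]
force: [1.1, 0.7, -1.0]
grip_width: -0.0001
finger_force: 0.4
```

Request:
jog_arm(motion=[[-0.155, -0.005, 0, 0.875, 0], [-0.155, -0.005, 0, 0.875, 0], [-0.155, -0.005, 0, 0.875, 0], [-0.155, -0.005, 0, 0.875, 0], [-0.155, -0.005, 0, 0.875, 0], [-0.155, -0.005, 0, 0.875, 0], [0, 0, 0, 0, 0], [0, 0, 0, 0, 0], [0, 0, 0, 0, 0]])

```text
clock: 10.95
position: [0.5613, 0.1047, 0.0408]
tool_rot: [-3.142, -0.0, 0.185]
force: [-0.0, 0.0, -0.1]
grip_width: 0.0
finger_force: 0.0
```

Request:
jog_arm(motion=[[0, 0.4, 0, 0, 0], [0, 0.4, 0, 0, 0], [0, 0.48, 0, 0, 0], [0, 0, -0.9, 0, 0], [0, 0, -0.9, 0, 0], [0, 0, -0.9, 0, 0], [0, 0, -0.9, 0, 0], [0, 0, -0.9, 0, 0], [0, 0, 0, 0, 0], [0, 0, 0, 0, 0], [0, 0, 0, 0, 0]])

```text
clock: 12.05
position: [0.5676, 0.0661, 0.175]
tool_rot: [3.141, 0.001, 0.183]
force: [-0.7, -1.2, -0.2]
grip_width: -0.0001
finger_force: 0.0
```

```bash
python3 loc.py; python3 -c "
from h import *
s=bot.observe()
f=snap('wrist','w5.png')
print('hub',wproj(f,s,[.548,.1709,.064]))
for k in range(7):
  a=np.radians(-57-k*360/7); print(wproj(f,s,[.548+.058*np.cos(a),.1709+.058*np.sin(a),.056]).round())"
```

```text
[0.56758846 0.06609634 0.17501798] r 0.10661855262867319 phi -79.41321070664031 yaw-90 -79.52475650057205 F [-0.74 -1.21 -0.17] 12.05
hub [196.8638835  197.86315324]
[259. 170.]
[260. 224.]
[218. 253.]
[165. 239.]
[135. 192.]
[153. 141.]
[211. 131.]
```

View pics/w5.png

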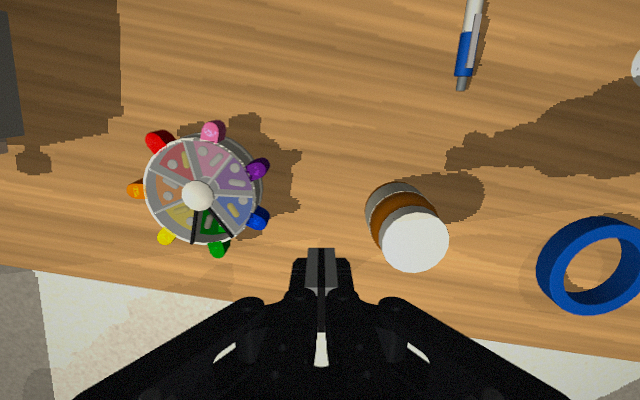

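The green pocket (213,222) is between the black ribs. The green lobe (219,250) matches the predicted stop (218,253), the organiser has not moved, and the arm is clear.

```bash
python3 -c "
from workcell import bot
print(bot.job_done())"
```

```text
the job is handed in; nothing more can be done
None
```

I turned the organiser two clicks clockwise, from orange to yellow to green. Green is home under the opening, the organiser has not moved, nothing else was touched, and the job is handed in.

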